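# Index the spindle flat and hold the shaft collar on it

## Robot

A 6-joint arm with a two-finger parallel gripper is mounted at the origin on the work surface. World frame = base frame: x ahead of the robot, y to its left, z up, the work surface at z = 0. Lengths are in m, angles in rad, forces in N, time in s.
With the tool pointing down it reaches from about 0.375 to 0.825 m from the base axis. Payload 5.5 kg.
Tool frame: the origin (TCP) lies on the centre line of the jaws, within the pads' length; the fingertips stand 19 mm ahead of it and the grasp point (between the pads) is the TCP; z points along the fingers, y is the line along which they close (so a half turn about z gives the same grasp; the last joint's range is limited). The gripper opens to 85 mm and grips with 20 to 120 N. Pads are 22 mm wide; open, the fingers measure 114 mm over their backs; the gripper's body (76 mm by 85 mm) begins 54 mm behind the grasp point. The pads swing forward as they close: fully open they stand 13 mm farther back than shut.
Start: joints at [-1.305, 0.314, -0.047, 1.21, 0, 1.571], TCP at [0.158, -0.579, 0.25] pointing down, gripper open.
Joint ranges: [-2.67, 2.67], [-0.69, 1.73], [-1.03, 1.25], [-2.08, 2.16], [-1.42, 1.45], [-3.14, 3.14]. Speed limits (rad/s): [2.39, 2.39, 3.01, 3.14, 3.14, 3.14].

## Interface

Orientations are given as [roll, pitch, yaw] about the fixed x, y, z axes, in that order (R = Rz(yaw) Ry(pitch) Rx(roll)).
In Python, from workcell import bot gives the robot as it stands.
- The arm moves only by the shell command python3 -m crank 'ROWS'. ROWS is JSON, a list of rows, each an object with "slide": the shift along the tool's x, y, z in units of 30 mm (1.0 is 30 mm), a list of three; "rot": the turn, a rotation vector about the tool's x, y, z in units of 6 degrees (1.0 is 6 degrees), a list of three; "jaw": the opening, from 0 (shut) to 1 (fully open). A call has 1 to 8 rows; each row is the pose to reach, as a shift and turn from the pose commanded when the call began, along the tool's axes at that moment; what a row does not reach only later rows make up. A row lasts 1/10 s, in which the tool goes at most 50 mm and 8.59 degrees, less where a joint would pass 70% of its speed; a pose out of reach is approached as far as the arm can. A call with a gripper value outside its range is refused whole. The fingers move at their own pace and stop on an object; the grip force is fixed at half the most. Time passes only in rows, so rows that repeat a pose let the fingers close. It gives the time, the measured TCP pose, the force, the opening and the grip force at its end, in the units of the state.
- bot.get_obs(): the state, without advancing time (a new reading comes with each control period).
- bot.get_image(name): name is "side" or "top"; returns a dict with "pixels" (420x560x3 uint8, blue, green, red), "range_z" (420x560 float32, m along the optical axis (not along the pixel's ray), 0 where there is no reading), "vfov" (degrees; the focal length in pixels is half the picture's height over the tangent of half this angle, whatever the lens; pixels are square), "cx", "cy" (the principal point, pixels), "world_to_cam" (4x4, takes a point from world to camera coordinates). Camera axes: x right, y down, z forward; pixel columns grow to the right and rows downward; lengths in m; the calibration is good to about 2 mm. A picture is of the moment at which its call begins.
- bot.hand_in(): hands the job in; it is judged then, once.
The state is a dict: "time": time; "q": joint angles; "dq": joint speeds; "effort": joint torques, N m; "eef_pos": TCP position; "tool_rot": TCP orientation; "ft_force": force on the tool from outside, world axes, zero at the start; "ft_torque": the same for the moment, N m; "width": opening from 0.0 (shut) to 1.0 (fully open); "grasp_force": force on a finger pad.
Only numpy, scipy, OpenCV 4.12 (cv2) and the standard library are available. Lean on these libraries where they do the work, as an engineer would, in place of code of your own. Each camera call takes 0.05 s, during which the arm holds its last target. There are 200 camera calls.

## Task

First slide the lid of the wooden parts box right open. Then pinch the spindle that stands upright in the vise, with one finger on its flat, and turn it until the flat faces squarely to the front of the vise, the side with the tommy bar. Then take the shaft collar out of the box and slide it down the spindle with its set screw over the flat until it sits on the shoulder, flat still to the front, and finish still gripping it and pressing it firmly down there, so that I can tighten the screw; leave everything else on the bench where it is.

Things in the scene. Friction and masses are not known exactly. Their poses are not given: they have to be found in the camera images.
- vise: grey bench vise bolted to the bench, fixed. Its -x is its front (tommy-bar side), +x its anvil side. Origin: on the bench straight below the spindle's vertical axis. Jaws 106 mm wide along y, tops 135 mm above the bench; tommy bar about 135 mm in front of the axis, below 120 mm. A bearing cartridge, 44 mm across, is clamped upright in the jaws and ends 178 mm above the bench
- spindle: steel spindle that turns endlessly about its vertical axis in the cartridge and stays where it is left (drag 0.05 N m). Origin: on its axis, on top of its shoulder (30 mm across), 186 mm above the bench. Above that stands the shaft, 20 mm across, 50 mm high, top 2.5 mm chamfered, with one flat over its whole height on its own -x side: 16.5 mm across the flat instead of 20
- spindle_flat (a point): the spindle's flat, 14 mm wide, part of the spindle: origin at the middle of its face, 6.5 mm from the axis, 23 mm above the shoulder; it faces its own -x; z up. It starts turned 35 to 105 degrees anticlockwise, seen from above, from the vise's front
- parts_box: wooden slide-lid box fixed on the bench left or right of the vise, 240 x 150 x 50 mm (x, y, z), walls 10 mm, inner floor 8 mm above the bench. Origin: middle of its underside. A divider, 38 mm high, crosses it at x = 0; the collar lies in the compartment on the -x side (107 x 130 mm inside). The +x end wall is low so that the lid slides out over it
- lid (a joint): slide of the box's lid along the box's +x axis: 0 closed, 0.125 m fully open at its stop, drag about 1.2 N. The lid is a 6 mm plywood board in grooves, its top 46 mm above the bench
- lid_pull (a point): middle of the wooden batten on the lid by which it is slid: 14 mm thick along the box's x, 70 mm long along y, 14 mm high (46 to 60 mm above the bench); 45 mm to the -x side of the box's middle when closed; moves with the lid
- collar: steel shaft collar, 34 mm outside (33 mm across the grip at right angles to the screw), bore 22 mm, 14 mm high, 60 g, flat in the box. Origin: on its axis, at its underside; z up. A 5 mm set screw runs through its own -x side, halfway up: it stands out 3 mm, and inside its tip is 7.5 mm from the axis, so the collar goes down the shaft only with the screw over the flat
- set_screw (a point): outer end of the collar's set screw, 20 mm from the collar's axis, 7 mm above its underside
- spacer: plain steel spacer ring without a screw, 40 mm across, 12 mm high, flat on the bench beside the anvil of the vise; to be left alone. Origin at its underside or middle
- matchbox: matchbox-sized flat yellow box, 53 x 36 x 15 mm; to be left alone. Origin at its underside or middle
- burr_tin: open steel tin, 60 mm across, 75 mm high, with rotary burrs standing in it up to 125 mm; to be left alone. Origin at its underside or middle
- angle_grinder: angle grinder lying on its back with the disc up, 300 mm long, 120 mm wide, 86 mm high; to be left alone. Origin at its underside or middle
- hammer: hammer lying on the bench; to be left alone. Origin at its underside or middle
- sanding_discs: pile of sanding discs, 100 mm across, 20 mm high; to be left alone. Origin at its underside or middle

How it is judged:
On the way, in this order (a step that is already met when the one before it is completed fails the run):
1. the lid is slid open, at least 105 of its 125 mm (value of joint lid above 0.105 m), for 0.2 s.
2. a finger presses on the spindle's flat and the flat faces the front of the vise within 12 degrees (x of spindle_flat in the frame of vise below -0.005 m and y of spindle_flat in the frame of vise between -0.0014 and 0.0014 m and contact force between the fingers and flat_face above 4 N), for 0.3 s.
3. the collar is lifted out of the box in the fingers (height (world z) of collar above 0.07 m and contact force between the fingers and collar above 3 N), for 0.2 s.
At the end, for the whole second after the job is handed in: Collar on the shoulder (within 2 mm, level, on the axis), its set screw over the flat (15 degrees), the flat to the front of the vise (12 degrees), the fingers still gripping the collar (over 5 N) and pressing it on the spindle (over 3 N), the lid still open (over 105 mm) (x of spindle_flat in the frame of vise below -0.005 m and y of spindle_flat in the frame of vise between -0.0014 and 0.0014 m and z of collar in the frame of spindle between -0.003 and 0.002 m and horizontal distance between collar and spindle below 0.0025 m and angle between collar's own z axis and vertical below 0.1 rad and x of set_screw in the frame of spindle below -0.015 m and angle between the x axis of collar and the x axis of spindle, either way round below 0.26 rad and contact force between the fingers and collar above 5 N and contact force between collar and spindle above 3 N and linear speed of collar below 0.02 m/s and value of joint lid above 0.105 m); the arm keeps its last pose, push and grip.
It fails at once if a loose thing other than the collar is knocked or moved by more than 30 mm (distance of any of spacer, matchbox, burr_tin, angle_grinder, hammer, sanding_discs from where it was at the start of the episode above 0.03 m).
It also fails if it takes over 67 s, if anything falls off the work surface, if the arm or the gripper's body presses on something with over 40 N, if the wrist force passes 120 N, or if a joint passes its speed limit or range.

## Working session

There is one attempt and no reset: what is moved stays moved. The work goes in short steps, Python scripts to look and compute and a shell command to move; the robot and the scene stay as the last step left them, time stands still between calls to the robot, and variables do not carry over. Pictures are saved under pics/ and viewed, at most 10 in all, crops included, and the job is handed in when it is done.

```bash
ls; mkdir -p pics; python3 - <<'E'
from workcell import bot
import cv2,numpy as np
print(bot.get_obs())
for n in("top","side"):
    d=bot.get_image(n); cv2.imwrite(f"pics/{n}0.png",d["pixels"]); np.savez(f"{n}0.npz",**d)
    print(n,d["vfov"],d["cx"],d["cy"],np.round(d["world_to_cam"],4).tolist())
E
```

```text
pics
{'time': 0.0, 'q': array([-1.30500891e+00,  3.14208577e-01, -4.80792902e-02,  1.21020034e+00,
        4.02674438e-05,  1.57080192e+00]), 'dq': array([-0.00073404,  0.00051874,  0.0001996 , -0.00142245, -0.00174247,
        0.00157185]), 'effort': array([ 1.70122594e-04, -5.39598083e+01,  3.39744759e+01,  1.92234025e-02,
       -1.68846727e-04,  3.70966148e-06]), 'eef_pos': array([ 0.15746997, -0.57840072,  0.2494449 ]), 'tool_rot': array([-3.13990077e+00, -4.02579248e-05,  2.65781757e-01]), 'ft_force': array([ 0.22092981, -0.63937477, -0.20076148]), 'ft_torque': array([-0.07351592,  0.05711684, -0.01334374]), 'grasp_force': 0.0, 'width': 1.0046233635293358}
top 51.8164228998686 283.2615291187204 201.9937462677771 [[-0.0369, -0.9993, -0.0014, 0.055], [-0.9739, 0.0363, -0.2243, 0.6178], [0.2242, -0.0069, -0.9745, 1.3556], [0.0, 0.0, 0.0, 1.0]]
side 43.753920166921795 272.6207949702274 213.33122383403662 [[0.9825, -0.1857, -0.012, -0.5697], [-0.1176, -0.5694, -0.8136, 0.2035], [0.1442, 0.8008, -0.5813, 1.4003], [0.0, 0.0, 0.0, 1.0]]
```

View pics/top0.png

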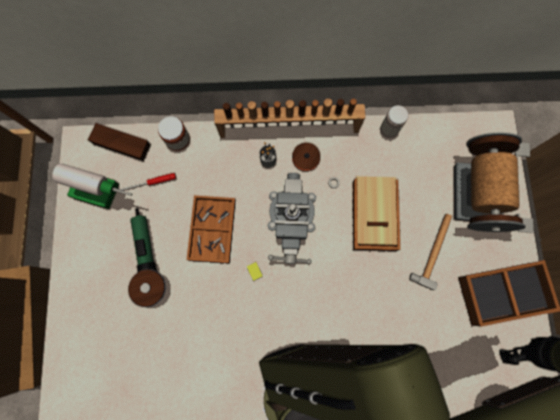

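View pics/side0.png

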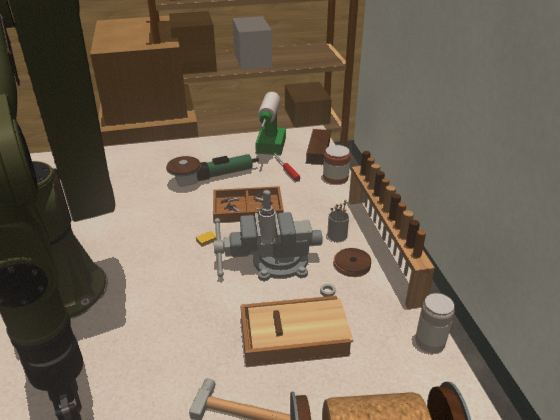

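The top view shows the lidded box at about (377,212) with its batten at (377,223), the vise spindle at (292,210) and the tommy bar at (290,262). In the side view the box is at (295,328), the batten at (278,322) and the spindle at (267,200).

```bash
cat > h.py <<'E'
import numpy as np,cv2
def cloud(d):
    f=210/np.tan(np.radians(float(d["vfov"]))/2); z=d["range_z"].astype(float)
    v,u=np.mgrid[:420,:560]; T=np.linalg.inv(d["world_to_cam"])
    P=np.stack([(u-d["cx"])*z/f,(v-d["cy"])*z/f,z],-1)
    P=P@T[:3,:3].T+T[:3,3]; P[z==0]=np.nan; return P
def ray(d,uv,h):
    f=210/np.tan(np.radians(float(d["vfov"]))/2); T=np.linalg.inv(d["world_to_cam"])
    uv=np.atleast_2d(uv).astype(float)
    r=np.c_[(uv[:,0]-d["cx"])/f,(uv[:,1]-d["cy"])/f,np.ones(len(uv))]@T[:3,:3].T
    o=T[:3,3]; return o+r*((h-o[2])/r[:,2])[:,None]
def proj(d,p):
    f=210/np.tan(np.radians(float(d["vfov"]))/2); W=d["world_to_cam"]
    c=np.atleast_2d(p)@W[:3,:3].T+W[:3,3]; return np.c_[c[:,0]/c[:,2]*f+d["cx"],c[:,1]/c[:,2]*f+d["cy"]]
def rect(P):
    r=cv2.minAreaRect(P[:,:2].astype(np.float32)*1000); return np.round(r[0],1),np.round(r[1],1),round(r[2],1)
E
python3 - <<'E'
import numpy as np,cv2
from h import *
for n in("top","side"):
    d=dict(np.load(n+"0.npz")); P=cloud(d); X,Y,Z=P[...,0],P[...,1],P[...,2]
    print(n,"bench z",np.nanmedian(Z[(X>.4)&(X<.9)&(abs(Y)<.4)]))
    def sel(x0,x1,y0,y1,z0,z1): return P[(X>x0)&(X<x1)&(Y>y0)&(Y<y1)&(Z>z0)&(Z<z1)]
    b0=ray(d,[[377,212]],.046)[0] if n=="top" else b0
    v0=ray(d,[[292,208]],.2)[0] if n=="top" else v0
    if n=="top": print("guess",b0,v0)
    for nm,s in dict(boxtop=(b0[0]-.17,b0[0]+.17,b0[1]-.11,b0[1]+.11,.036,.053),batten=(b0[0]-.15,b0[0]+.1,b0[1]-.08,b0[1]+.08,.0555,.07),
      shaft=(v0[0]-.06,v0[0]+.06,v0[1]-.06,v0[1]+.06,.192,.25),shaftop=(v0[0]-.06,v0[0]+.06,v0[1]-.06,v0[1]+.06,.23,.25),cart=(v0[0]-.06,v0[0]+.06,v0[1]-.06,v0[1]+.06,.15,.19),
      jaws=(v0[0]-.12,v0[0]+.12,v0[1]-.08,v0[1]+.08,.125,.145),
      tommy=(v0[0]-.17,v0[0]-.11,v0[1]-.1,v0[1]+.1,.05,.125)).items():
        q=sel(*s)
        if len(q)>3: print(nm,len(q),rect(q),np.round(q.mean(0)*1000,1))
    big=cv2.resize(d["pixels"][140:290,230:430] if n=="top" else d["pixels"][170:380,190:370],None,fx=4 if n=="top" else 2.8,fy=4 if n=="top" else 2.8,interpolation=cv2.INTER_CUBIC)
    sp=d["pixels"][190:230,270:315] if n=="top" else d["pixels"][180:225,245:290]
    cv2.imwrite(f"pics/{n}c.png",cv2.resize(sp,None,fx=9,fy=9,interpolation=cv2.INTER_CUBIC))
a=cv2.imread("pics/topc.png");b=cv2.imread("pics/sidec.png");h=min(a.shape[0],b.shape[0])
cv2.imwrite("pics/sp.png",cv2.hconcat([a[:h,:395],b[:h,:395]]))
E
```

```text
top bench z 0.0024382513052998434
guess [ 0.57916094 -0.27934403  0.046     ] [0.57028567 0.00769539 0.2       ]
boxtop 3066 (array([ 582. , -278.3]), array([151.5, 249.9]), 86.2) [ 582.8 -277.9   46. ]
batten 93 (array([ 557.5, -273. ]), array([237.3,  77.2]), 34.2) [ 541.3 -275.6   60. ]
shaft 47 (array([567.2,   8.2]), array([15.6, 17.8]), 51.5) [565.1   7.2 227.7]
shaftop 31 (array([568.5,   7.3]), array([14.8, 17.2]), 41.5) [567.5   7.1 235.4]
cart 125 (array([564.9,   6.6]), array([41.6, 38.7]), 76.9) [560.6   6.8 176.3]
jaws 973 (array([567.4,   6.4]), array([104. , 145.1]), 84.6) [564.9   6.6 132.3]
tommy 250 (array([440.1,  35.2]), array([101.7,  39.6]), 87.8) [438.8  27.8  84.1]
side bench z 0.0036599134789988552
boxtop 5087 (array([ 580.4, -281.5]), array([157.1, 248.6]), 86.3) [ 581.7 -287.2   44.8]
batten 129 (array([ 538.8, -278.8]), array([72.6, 13.8]), 86.3) [ 538.9 -281.    58.3]
shaft 118 (array([567.1,   3. ]), array([17.9, 23.1]), 36.0) [ 5.660e+02 -2.000e-01  2.165e+02]
shaftop 30 (array([565.9,   3. ]), array([22.7, 15.5]), 79.2) [566.6   2.3 233.1]
cart 233 (array([564.1,  -4.1]), array([30. , 41.2]), 74.9) [564.2  -7.8 170.1]
jaws 920 (array([566.3,   2.2]), array([107.7, 143.9]), 85.8) [564.7  -3.6 131.3]
tommy 352 (array([439.1,  31.9]), array([104.9,  42.3]), 90.0) [438.5  17.4  78.9]
```

View pics/sp.png

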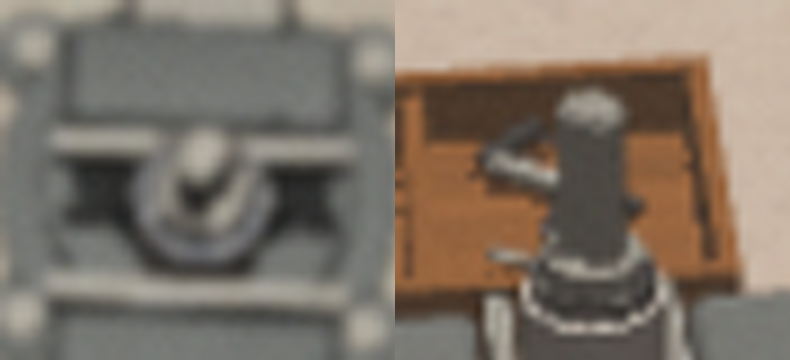

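The crop shows the shaft at (205,150) in the top half, too coarse to read the flat directly; I'll get its angle from the side view's depth later. The box and batten measurements agree with the given sizes: box yaw is about -3.8°, the batten is 45 mm to the -x side of the centre, and its top is at 60 mm. I'll start on the lid.

```bash
cat > go.py <<'E'
import sys,numpy as np
from scipy.spatial.transform import Rotation as R
from workcell import bot
x,y,z,yaw=map(float,sys.argv[1:5])
o=bot.get_obs(); M=R.from_euler("xyz",o["tool_rot"]); T=R.from_euler("xyz",[np.pi,0,np.radians(yaw)])
print("t",round(o["time"],2),"pos",np.round(o["eef_pos"],4),"rpy",np.round(np.degrees(o["tool_rot"]),1),"F",np.round(o["ft_force"],1),"w",round(o["width"],3),"g",round(o["grasp_force"],1),"q",np.round(o["q"],2))
print("slide",np.round(M.inv().apply(np.array([x,y,z])-o["eef_pos"])/.03,2),"rot",np.round(np.degrees((M.inv()*T).as_rotvec())/6,2))
E
python3 -m crank '[{"slide":[14.8,-6.4,4],"rot":[0,0,-11.8],"jaw":0.7},{"slide":[14.8,-6.4,4],"rot":[0,0,-11.8],"jaw":0.7},{"slide":[14.8,-6.4,4],"rot":[0,0,-11.8],"jaw":0.7},{"slide":[14.8,-6.4,4],"rot":[0,0,-11.8],"jaw":0.7},{"slide":[14.8,-6.4,4],"rot":[0,0,-11.8],"jaw":0.7},{"slide":[14.8,-6.4,4],"rot":[0,0,-11.8],"jaw":0.7},{"slide":[14.8,-6.4,4],"rot":[0,0,-11.8],"jaw":0.7},{"slide":[14.8,-6.4,4],"rot":[0,0,-11.8],"jaw":0.7}]'
python3 go.py .537 -.278 .13 86.2
python3 - <<'E'
import numpy as np,cv2
from h import *
d=dict(np.load("side0.npz")); P=cloud(d)
print("cam",np.round(np.linalg.inv(d["world_to_cam"])[:3,3],3))
X,Y,Z=P[...,0],P[...,1],P[...,2]
m=(abs(X-.567)<.02)&(abs(Y)<.03)&(Z>.19)&(Z<.232)
for u in range(245,290):
    q=P[m[:,u],u]
    if len(q)>0: print(u,len(q),np.round(np.median(q,0)*1000,1),d["pixels"][:,u][m[:,u]].mean().round())
E
```

```text
time: 0.9
eef_pos: [0.4621, -0.3351, 0.1533]
tool_rot: [-3.141, -0.0, 1.472]
ft_force: [0.3, -0.7, 0.2]
width: 0.7
grasp_force: 0.0
t 0.9 pos [ 0.4621 -0.3351  0.1533] rpy [-180.    -0.    84.3] F [ 0.3 -0.7  0.2] w 0.7 g 0.0 q [-0.63  0.32 -0.27  0.98 -0.    1.04]
slide [2.14 2.3  0.78] rot [-0.   -0.   -0.31]
cam [ 0.382 -1.111  0.973]
263 14 [557.7   3.4 211. ] 75.0
264 14 [560.1   2.4 215.5] 78.0
265 15 [562.2  -1.  212.6] 74.0
266 14 [564.5  -2.6 214.9] 77.0
267 14 [566.7  -3.8 208.3] 71.0
268 11 [569.3  -5.1 211.1] 72.0
269 15 [572.1  -3.6 212.2] 74.0
270 10 [575.8   1.9 203. ] 76.0
```

The side depth gives a straight 14.4 mm chord, which matches the flat's 14 mm width. The flat faces about 54° anticlockwise of world -x, and the spindle axis is near (0.567, 0.006).

```bash

python3 -m crank '[{"slide":[2.14,2.3,0.78],"rot":[0,0,-0.3],"jaw":0.7},{"slide":[2.14,2.3,0.78],"rot":[0,0,-0.3],"jaw":0.7},{"slide":[2.14,2.3,0.78],"rot":[0,0,-0.3],"jaw":0.6},{"slide":[2.14,2.3,0.78],"rot":[0,0,-0.3],"jaw":0.6}]' >/dev/null
python3 go.py .537 -.278 .069 86.2
python3 - <<'E'
from workcell import bot
import cv2,numpy as np
from h import *
for n in("top","side"):
    d=bot.get_image(n); np.savez(n+"1.npz",**d); P=cloud(d);Z=P[...,2]
    m=(Z>.0555)&(Z<.064)&(abs(P[...,0]-.54)<.03)&(abs(P[...,1]+.28)<.05)
    print(n,m.sum(),rect(P[m]) if m.sum()>3 else 0)
E
```

```text
t 1.3 pos [ 0.5362 -0.279   0.1296] rpy [-179.9   -0.    85.9] F [-0.7  0.2  0.3] w 0.6 g 0.0 q [-0.48  0.39 -0.22  0.96 -0.    1.16]
slide [0.03 0.03 2.02] rot [-0.02 -0.   -0.05]
top 52 (array([ 540.3, -265.2]), array([49.7, 13.2]), 87.8)
side 126 (array([ 538.8, -279. ]), array([71.7, 13.7]), 86.4)
```

```bash

python3 -m crank '[{"slide":[0.03,0.08,1.0],"rot":[0,0,0],"jaw":0.6},{"slide":[0.03,0.08,2.0],"rot":[0,0,0],"jaw":0.6},{"slide":[0.03,0.08,2.0],"rot":[0,0,0],"jaw":0.6},{"slide":[0.03,0.08,2.0],"rot":[0,0,0],"jaw":0.1},{"slide":[0.03,0.08,2.0],"rot":[0,0,0],"jaw":0.1},{"slide":[0.03,0.08,2.0],"rot":[0,0,0],"jaw":0.1},{"slide":[0.03,0.08,2.0],"rot":[0,0,0],"jaw":0.1},{"slide":[0.03,0.08,2.0],"rot":[0,0,0],"jaw":0.1}]'
python3 go.py .6625 -.2865 .069 86.2
```

```text
time: 2.2
eef_pos: [0.5399, -0.2804, 0.0728]
tool_rot: [3.139, 0.002, 1.497]
ft_force: [-2.0, -1.3, 5.9]
width: 0.136
grasp_force: 60.1
t 2.2 pos [ 0.5399 -0.2804  0.0728] rpy [1.798e+02 1.000e-01 8.580e+01] F [-2.  -1.3  5.9] w 0.136 g 60.1 q [-0.48  0.45 -0.28  0.84 -0.    1.17]
slide [0.1  4.09 0.14] rot [ 0.03  0.02 -0.07]
```

```bash

python3 -m crank '[{"slide":[0,0.6,-0.12],"rot":[0,0,0],"jaw":0.1},{"slide":[0.05,1.6,-0.12],"rot":[0,0,0],"jaw":0.1},{"slide":[0.05,2.6,-0.12],"rot":[0,0,0],"jaw":0.1},{"slide":[0.05,3.5,-0.12],"rot":[0,0,0],"jaw":0.1},{"slide":[0.05,4.0,-0.12],"rot":[0,0,0],"jaw":0.1},{"slide":[0.05,4.05,-0.12],"rot":[0,0,0],"jaw":0.1},{"slide":[0.05,4.05,-0.12],"rot":[0,0,0],"jaw":0.1},{"slide":[0.05,4.05,-0.12],"rot":[0,0,0],"jaw":0.1}]'
python3 -m crank '[{"slide":[0,0,0],"rot":[0,0,0],"jaw":0.4},{"slide":[0,0,0],"rot":[0,0,0],"jaw":0.4},{"slide":[0,0,0],"rot":[0,0,0],"jaw":0.4},{"slide":[0,0,-1.5],"rot":[0,0,0],"jaw":0.4},{"slide":[0,0,-3],"rot":[0,0,0],"jaw":0.4},{"slide":[0,0,-4.5],"rot":[0,0,0],"jaw":0.4},{"slide":[0,0,-6],"rot":[0,0,0],"jaw":0.6},{"slide":[0,0,-7],"rot":[0,0,0],"jaw":0.6}]'
python3 go.py .567 .006 .30 143.8
```

```text
time: 3.0
eef_pos: [0.6558, -0.2881, 0.073]
tool_rot: [-3.133, 0.003, 1.496]
ft_force: [-9.7, -4.2, -1.9]
width: 0.136
grasp_force: 62.0
time: 3.8
eef_pos: [0.6613, -0.2868, 0.2893]
tool_rot: [3.136, 0.002, 1.498]
ft_force: [0.9, 0.2, -0.1]
width: 0.602
grasp_force: 0.0
t 3.8 pos [ 0.6613 -0.2868  0.2893] rpy [1.797e+02 1.000e-01 8.580e+01] F [ 0.9  0.2 -0.1] w 0.602 g 0.0 q [-0.41  0.55  0.39  1.41  0.    1.23]
slide [ 9.5  -3.85 -0.39] rot [ 0.04  0.04 -9.66]
```

```bash

python3 -m crank '[{"slide":[9.5,-3.85,-0.4],"rot":[0,0,-9.66],"jaw":0.7},{"slide":[9.5,-3.85,-0.4],"rot":[0,0,-9.66],"jaw":0.7},{"slide":[9.5,-3.85,-0.4],"rot":[0,0,-9.66],"jaw":0.7},{"slide":[9.5,-3.85,-0.4],"rot":[0,0,-9.66],"jaw":0.7},{"slide":[9.5,-3.85,-0.4],"rot":[0,0,-9.66],"jaw":0.7},{"slide":[9.5,-3.85,-0.4],"rot":[0,0,-9.66],"jaw":0.7},{"slide":[9.5,-3.85,-0.4],"rot":[0,0,-9.66],"jaw":0.7},{"slide":[9.5,-3.85,-0.4],"rot":[0,0,-9.66],"jaw":0.7}]'
python3 go.py .567 .006 .235 143.8
python3 - <<'E'
from workcell import bot
import cv2,numpy as np
from h import *
for n in("top","side"):
    d=bot.get_image(n); np.savez(n+"2.npz",**d); P=cloud(d);Z=P[...,2]
    m=(Z>.0555)&(Z<.064)&(abs(P[...,0]-.66)<.06)&(abs(P[...,1]+.285)<.05)
    print(n,m.sum(),rect(P[m]) if m.sum()>3 else 0)
    c=d["pixels"][160:260,330:430] if n=="top" else d["pixels"][280:380,230:355]
    cv2.imwrite(f"pics/b{n}.png",cv2.resize(c,(390,390) if n=="top" else (400,390),interpolation=cv2.INTER_CUBIC))
cv2.imwrite("pics/box2.png",cv2.hconcat([cv2.imread("pics/btop.png"),cv2.imread("pics/bside.png")]))
E
```

```text
time: 4.6
eef_pos: [0.5657, 0.0081, 0.2974]
tool_rot: [3.14, 0.002, 2.513]
ft_force: [0.4, -0.5, 0.3]
width: 0.696
grasp_force: 0.0
t 4.6 pos [0.5657 0.0081 0.2974] rpy [1.799e+02 1.000e-01 1.440e+02] F [ 0.4 -0.5  0.3] w 0.696 g 0.0 q [ 0.01  0.23 -0.05  1.29  0.    0.64]
slide [-0.07 -0.04  2.08] rot [0.01 0.02 0.03]
top 75 (array([ 653.9, -288.5]), array([77.9, 33. ]), 67.0)
side 126 (array([ 655.8, -286.8]), array([71. , 14.4]), 86.9)
```

View pics/box2.png

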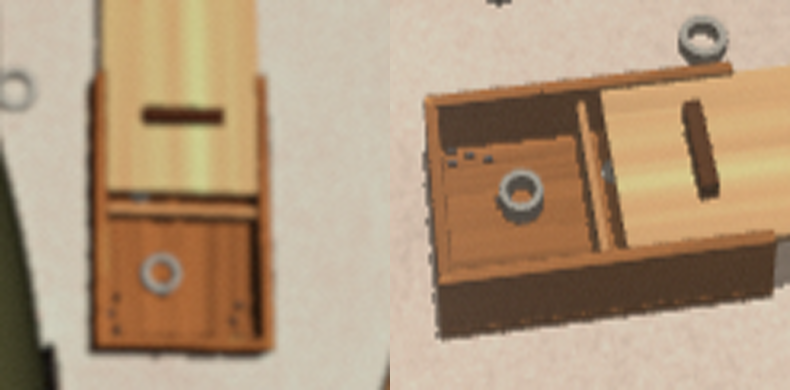

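The pictures show the lid open with its batten at x=0.656, a slide of about 117 mm. The collar lies in the -x compartment, near crop (161,272) in the top view. Next I pinch the spindle.

```bash

python3 -m crank '[{"slide":[-0.07,-0.04,1.0],"rot":[0,0,0],"jaw":0.7},{"slide":[-0.07,-0.04,2.1],"rot":[0,0,0],"jaw":0.7},{"slide":[-0.07,-0.04,2.1],"rot":[0,0,0],"jaw":0.7},{"slide":[-0.07,-0.04,2.1],"rot":[0,0,0],"jaw":0.05},{"slide":[-0.07,-0.04,2.1],"rot":[0,0,0],"jaw":0.05},{"slide":[-0.07,-0.04,2.1],"rot":[0,0,0],"jaw":0.05},{"slide":[-0.07,-0.04,2.1],"rot":[0,0,0],"jaw":0.05},{"slide":[-0.07,-0.04,2.1],"rot":[0,0,0],"jaw":0.05}]'
python3 go.py .567 .006 .235 85.5
python3 - <<'E'
from workcell import bot
import cv2,numpy as np
from h import *
d=bot.get_image("side"); 
cv2.imwrite("pics/g1.png",cv2.resize(d["pixels"][140:260,200:340],None,fx=4,fy=4,interpolation=cv2.INTER_CUBIC))
# vise yaw: jaws from initial pictures, top faces at .135
for n in("top","side"):
    d=dict(np.load(n+"0.npz"));P=cloud(d);X,Y,Z=[P[...,i] for i in range(3)]
    for lo,hi in((.58,.65),(.48,.55)):
        m=(X>lo)&(X<hi)&(abs(Y-.005)<.08)&(Z>.128)&(Z<.142); print(n,lo,m.sum(),rect(P[m]))
E
```

```text
time: 5.5
eef_pos: [0.5692, 0.005, 0.2355]
tool_rot: [3.136, 0.003, 2.509]
ft_force: [3.5, 5.2, 0.8]
width: 0.168
grasp_force: 58.6
t 5.5 pos [0.5692 0.005  0.2355] rpy [179.7   0.2 143.8] F [3.5 5.2 0.8] w 0.168 g 58.6 q [ 0.01  0.26 -0.16  1.15  0.    0.64]
slide [ 0.08 -0.02  0.02] rot [ 0.06 -0.    9.71]
top 0.58 415 (array([613.6,   2.1]), array([104.,  50.]), 85.0)
top 0.48 457 (array([523. ,   9.9]), array([102.9,  54. ]), 88.1)
side 0.58 363 (array([608.8,  -1. ]), array([107.7,  55.3]), 85.6)
side 0.48 382 (array([522.1,   5.4]), array([104.1,  54.3]), 87.8)
```

View pics/g1.png

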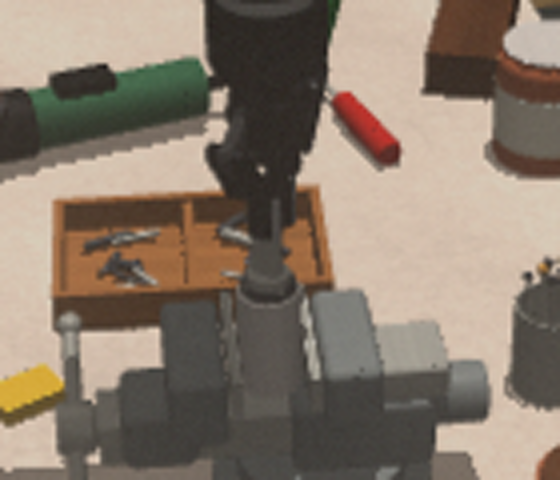

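The fingers are on the shaft. An opening of 0.168 against 0.136 for the 14 mm batten fits 16.5 mm, so a pad is seated on the flat. Now I turn it 58° clockwise.

```bash

python3 -m crank '[{"slide":[-0.01,0,0],"rot":[0,0,1.2],"jaw":0.05},{"slide":[-0.01,-0.01,0],"rot":[0,0,2.4],"jaw":0.05},{"slide":[-0.02,-0.01,0],"rot":[0,0,3.6],"jaw":0.05},{"slide":[-0.03,-0.02,0],"rot":[0,0,4.8],"jaw":0.05},{"slide":[-0.04,-0.02,0],"rot":[0,0,6.0],"jaw":0.05},{"slide":[-0.04,-0.02,0],"rot":[0,0,7.2],"jaw":0.05},{"slide":[-0.05,-0.03,0],"rot":[0,0,8.4],"jaw":0.05},{"slide":[-0.05,-0.03,0],"rot":[0,0,9.4],"jaw":0.05}]'
python3 -m crank '[{"slide":[0,0,0],"rot":[0,0,0.25],"jaw":0.05},{"slide":[0,0,0],"rot":[0,0,0.25],"jaw":0.05},{"slide":[0,0,0],"rot":[0,0,0.25],"jaw":0.05},{"slide":[0,0,0],"rot":[0,0,0.25],"jaw":0.05},{"slide":[0,0,0],"rot":[0,0,0.25],"jaw":0.05},{"slide":[0,0,0],"rot":[0,0,0.25],"jaw":0.05},{"slide":[0,0,0],"rot":[0,0,0.25],"jaw":0.05},{"slide":[0,0,0],"rot":[0,0,0.25],"jaw":0.05}]'
python3 go.py .567 .006 .235 85.7
```

```text
time: 6.35
eef_pos: [0.5675, 0.0026, 0.2355]
tool_rot: [3.14, -0.001, 1.52]
ft_force: [-5.2, 1.2, 8.0]
width: 0.172
grasp_force: 59.4
time: 7.15
eef_pos: [0.5674, 0.0025, 0.2355]
tool_rot: [3.14, -0.001, 1.498]
ft_force: [-4.3, 1.1, 7.1]
width: 0.171
grasp_force: 59.8
t 7.15 pos [0.5674 0.0025 0.2355] rpy [179.9  -0.   85.8] F [-4.3  1.1  7.1] w 0.171 g 59.8 q [ 0.    0.26 -0.16  1.16  0.    1.65]
slide [ 0.12 -0.02  0.02] rot [ 0.01 -0.01  0.02]
```

```bash

python3 -m crank '[{"slide":[0,0,0],"rot":[0,0,0],"jaw":0.5},{"slide":[0,0,0],"rot":[0,0,0],"jaw":0.5},{"slide":[0,0,0],"rot":[0,0,0],"jaw":0.5},{"slide":[0,0,-1],"rot":[0,0,0],"jaw":0.5},{"slide":[0,0,-2.5],"rot":[0,0,0],"jaw":0.5},{"slide":[0,0,-4],"rot":[0,0,0],"jaw":0.5},{"slide":[0,0,-4],"rot":[0,0,0],"jaw":0.5},{"slide":[0,0,-4],"rot":[0,0,0],"jaw":0.5}]'
python3 - <<'E'
from workcell import bot
import cv2,numpy as np
from h import *
cs=[]
for n in("top","side"):
    d=bot.get_image(n); np.savez(n+"3.npz",**d); P=cloud(d);X,Y,Z=[P[...,i] for i in range(3)]
    if n=="side":
        m=(abs(X-.567)<.02)&(abs(Y)<.03)&(Z>.19)&(Z<.232)
        for u in range(255,280):
            q=P[m[:,u],u]
            if len(q)>0: print(u,len(q),np.round(np.median(q,0)*1000,1))
    hsv=cv2.cvtColor(d["pixels"],cv2.COLOR_BGR2HSV)
    m=((hsv[...,1]<90)&(abs(X-.52)<.05)&(abs(Y+.275)<.062)&(Z<.04)).astype(np.uint8)
    k,l,st,ce=cv2.connectedComponentsWithStats(m,connectivity=8); i=1+st[1:,4].argmax()
    mm=l==i; uv=np.argwhere(mm)[:,::-1]; W=ray(d,uv,.022)
    print(n,st[i],ce[i],"minAreaRect@.022",rect(W),"cloud",np.round(np.nanmedian(P[mm],0)*1000,1))
    x,y=ce[i].astype(int); c=d["pixels"][y-17:y+18,x-17:x+18]; cs.append(cv2.resize(c,(395,395),interpolation=cv2.INTER_CUBIC)); print("crop origin",x-17,y-17)
cv2.imwrite("pics/col.png",cv2.hconcat(cs))
E
```

```text
time: 7.95
eef_pos: [0.5684, 0.0021, 0.3546]
tool_rot: [3.138, -0.0, 1.498]
ft_force: [-0.3, -0.2, -0.5]
width: 0.495
grasp_force: 0.0
top [366 225  10  10  58] [370.55172414 229.63793103] minAreaRect@.022 (array([ 524.8, -257.9]), array([30.3, 31.1]), 85.4) cloud [ 525.1 -257.6   18.8]
crop origin 353 212
264 14 [559.3  -1.2 211. ]
265 15 [561.7  -2.7 215.3]
266 15 [564.   -5.7 212.4]
267 14 [566.7  -5.2 213.7]
268 12 [569.4  -3.8 213.4]
269 13 [572.4  -2.2 209.2]
270 10 [575.2  -1.9 207.9]
side [263 323  15  14 141] [270.45390071 329.69503546] minAreaRect@.022 (array([ 523.1, -268.5]), array([40.7, 33.3]), 78.7) cloud [ 525.6 -265.7   17.5]
crop origin 253 312
```

View pics/col.png

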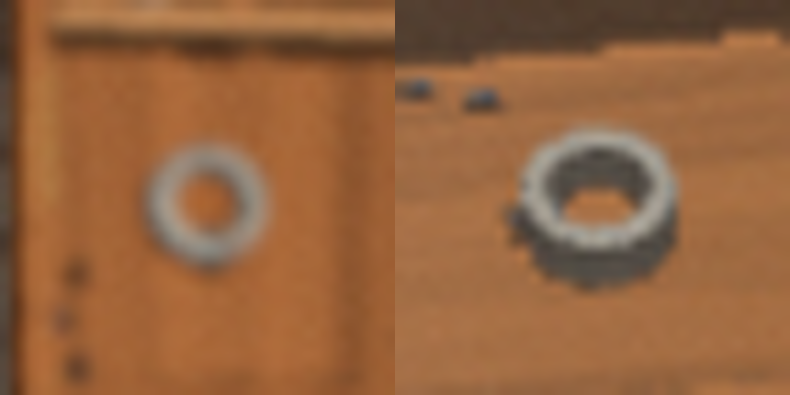

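The crops show the collar at top pixel (370.6,229.6). In the side crop the screw is the dark lump at (515,222), left of the ring, which is pixel (263.2,331.2). I'll cast rays for the screw angle.

```bash
python3 - <<'E'
import numpy as np,cv2
from h import *
d=dict(np.load("side3.npz"));t=dict(np.load("top3.npz"))
px=d["pixels"].astype(int); g=px.sum(2)/3; sat=px.max(2)-px.min(2)
m=((g>120)&(sat<60)); m[:318]=0;m[338:]=0;m[:,:260]=0;m[:,282:]=0
print(m.sum()); cnt=max(cv2.findContours(m.astype(np.uint8),0,1)[0],key=cv2.contourArea)
e=cv2.fitEllipse(cnt); print("ellipse",e)
C=ray(d,[e[0]],.022)[0]; print("centre side",np.round(C*1000,1))
m2=(sat<60);m2[:318]=0;m2[342:]=0;m2[:,:258]=0;m2[:,284:]=0
uv=np.argwhere(m2)[:,::-1]
W=ray(d,uv,.015); r=np.hypot(*(W-C)[:,:2].T)
print(np.c_[uv,np.round((W-C)[:,:2]*1000,1),np.round(r*1000,1),g[m2],sat[m2]][(uv[:,0]<266)])
S=ray(d,[[263.2,331.2]],.015)[0]; v=(S-C)[:2]; print("screw",np.round(v*1000,1),np.degrees(np.arctan2(v[1],v[0])))
print(sat[327:335,260:268]); print(g[327:335,260:268].round())
# top: centre by ellipse of outer contour
p=t["pixels"].astype(int); s=p.max(2)-p.min(2); k=(s<70); k[:220]=0;k[240:]=0;k[:,:362]=0;k[:,380:]=0
c=max(cv2.findContours(k.astype(np.uint8),0,1)[0],key=cv2.contourArea); e=cv2.fitEllipse(c); print("top",e,np.round(ray(t,[e[0]],.022)*1000,1))
# reference shift: shaft top from same views vs known axis
for n,D in(("top",dict(np.load("top0.npz"))),("side",dict(np.load("side0.npz")))):
    print(n,"axis top proj",proj(D,[[.5657,.0054,.236]]))
E
```

```text
65
ellipse ((270.634521484375, 328.0), (10.067707061767578, 12.913496971130371), 90.0)
centre side [ 525.3 -264.4   22. ]
[[ 2.59000000e+02  3.20000000e+02 -2.22000000e+01  3.72000000e+01
   4.33000000e+01  1.03666667e+02  5.30000000e+01]
 [ 2.60000000e+02  3.20000000e+02 -1.98000000e+01  3.67000000e+01
   4.17000000e+01  9.60000000e+01  1.40000000e+01]
 [ 2.61000000e+02  3.20000000e+02 -1.74000000e+01  3.63000000e+01
   4.02000000e+01  8.73333333e+01  9.00000000e+00]
 [ 2.59000000e+02  3.21000000e+02 -2.27000000e+01  3.40000000e+01
   4.09000000e+01  7.83333333e+01  4.50000000e+01]
 [ 2.60000000e+02  3.21000000e+02 -2.03000000e+01  3.35000000e+01
   3.92000000e+01  7.10000000e+01  3.80000000e+01]
 [ 2.61000000e+02  3.21000000e+02 -1.79000000e+01  3.30000000e+01
   3.76000000e+01  7.10000000e+01  4.00000000e+01]
 [ 2.65000000e+02  3.25000000e+02 -1.06000000e+01  1.83000000e+01
   2.12000000e+01  1.36000000e+02  5.30000000e+01]
 [ 2.65000000e+02  3.26000000e+02 -1.12000000e+01  1.52000000e+01
   1.88000000e+01  1.50666667e+02  2.30000000e+01]
 [ 2.64000000e+02  3.27000000e+02 -1.41000
[... 2377 characters left out ...]
24  13  15  19  18]
 [ 98  98  97  57  21  14  15  18]
 [ 93  93  95  65  48  18  15  15]
 [ 94  97  95  95  93  32  16  15]]
[[112. 108. 108. 109. 135. 156. 119.  83.]
 [111. 114. 113. 114. 123. 152. 104.  78.]
 [116. 117. 117. 114. 144. 155. 123.  85.]
 [117. 118. 106.  94. 103. 148. 153. 107.]
 [119. 117. 102.  86.  73. 122. 152. 137.]
 [118. 116. 116.  85.  67.  73. 117. 152.]
 [113. 112. 113.  85.  80.  75.  72.  95.]
 [115. 115. 115. 114. 114.  81.  71.  75.]]
top ((370.8710632324219, 229.80857849121094), (10.059392929077148, 10.386764526367188), 108.05217742919922) [[ 523.7 -259.    22. ]]
top axis top proj [[293.08511566 206.8990221 ]]
side axis top proj [[265.7512644  190.80962575]]
```

The screw points at about 177° from world x, so the collar's own yaw is about -3°. The collar centre is about (0.5235, -0.2615), taken from both views and corrected by the spindle's felt position. Next I move over it.

```bash
python3 go.py .5235 -.2615 .12 177
```

```text
t 8.05 pos [0.5671 0.0021 0.3522] rpy [-179.9    0.    85.8] F [ 0.1 -0.1  0.5] w 0.5 g 0.0 q [ 0.    0.23  0.08  1.42 -0.    1.65]
slide [-8.87 -0.8   7.74] rot [-1.000e-02 -1.000e-02 -1.519e+01]
```

```bash

python3 -m crank '[{"slide":[-1.5,0,0.6],"rot":[0,0,-1.4],"jaw":0.55},{"slide":[-3,-0.2,1.6],"rot":[0,0,-2.8],"jaw":0.55},{"slide":[-4.5,-0.4,2.8],"rot":[0,0,-4.2],"jaw":0.55},{"slide":[-6,-0.6,4],"rot":[0,0,-5.6],"jaw":0.55},{"slide":[-7.4,-0.8,5],"rot":[0,0,-7],"jaw":0.55},{"slide":[-8.87,-0.8,5.8],"rot":[0,0,-8.4],"jaw":0.55},{"slide":[-8.87,-0.8,6],"rot":[0,0,-9.8],"jaw":0.55},{"slide":[-8.87,-0.8,6],"rot":[0,0,-11.2],"jaw":0.55}]'
python3 go.py .5235 -.2615 .12 177
```

```text
time: 8.85
eef_pos: [0.5205, -0.263, 0.168]
tool_rot: [-3.141, -0.008, 2.673]
ft_force: [-0.1, 0.0, 0.2]
width: 0.551
grasp_force: 0.0
t 8.85 pos [ 0.5205 -0.263   0.168 ] rpy [-179.9   -0.5  153.2] F [-0.1  0.   0.2] w 0.551 g 0.0 q [-0.47  0.33 -0.21  1.03 -0.    0.  ]
slide [-0.08  0.09  1.6 ] rot [ 0.01 -0.08 -3.97]
```

```bash

python3 -m crank '[{"slide":[-0.08,0.09,1],"rot":[0,0,-1.4],"jaw":0.55},{"slide":[-0.08,0.09,2],"rot":[0,0,-2.8],"jaw":0.55},{"slide":[-0.08,0.09,2.6],"rot":[0,0,-4],"jaw":0.55},{"slide":[-0.08,0.09,2.6],"rot":[0,0,-4],"jaw":0.55},{"slide":[-0.08,0.09,2.6],"rot":[0,0,-4],"jaw":0.55}]'
python3 go.py .5235 -.2615 .034 177
```

```text
time: 9.35
eef_pos: [0.5266, -0.2597, 0.0943]
tool_rot: [3.141, -0.002, 3.087]
ft_force: [0.4, -0.3, 1.0]
width: 0.549
grasp_force: 0.0
t 9.35 pos [ 0.5266 -0.2597  0.0943] rpy [ 1.799e+02 -1.000e-01  1.769e+02] F [ 0.4 -0.3  1. ] w 0.549 g 0.0 q [-0.46  0.4  -0.3   0.88 -0.   -0.4 ]
slide [ 0.1  -0.07  2.01] rot [ 0.01 -0.02 -0.02]
```

```bash

python3 -m crank '[{"slide":[0.08,-0.05,1],"rot":[0,0,0],"jaw":0.55},{"slide":[0.08,-0.05,1.7],"rot":[0,0,0],"jaw":0.55},{"slide":[0.08,-0.05,2],"rot":[0,0,0],"jaw":0.55},{"slide":[0.08,-0.05,2],"rot":[0,0,0],"jaw":0.55},{"slide":[0.08,-0.05,2],"rot":[0,0,0],"jaw":0.55}]'
python3 go.py .5235 -.2615 .034 177
python3 -m crank '[{"slide":[0,0,0],"rot":[0,0,0],"jaw":0.2},{"slide":[0,0,0],"rot":[0,0,0],"jaw":0.2},{"slide":[0,0,0],"rot":[0,0,0],"jaw":0.2},{"slide":[0,0,0],"rot":[0,0,0],"jaw":0.2},{"slide":[0,0,0],"rot":[0,0,0],"jaw":0.2}]'
python3 go.py .5235 -.2615 .034 177
```

```text
time: 9.85
eef_pos: [0.526, -0.2619, 0.0364]
tool_rot: [-3.141, 0.001, 3.089]
ft_force: [0.1, 0.6, -0.3]
width: 0.55
grasp_force: 0.0
t 9.85 pos [ 0.526  -0.2619  0.0364] rpy [-1.80e+02  1.00e-01  1.77e+02] F [ 0.1  0.6 -0.3] w 0.55 g 0.0 q [-0.46  0.46 -0.36  0.75 -0.   -0.41]
slide [0.08 0.01 0.08] rot [-0.01  0.01  0.  ]
time: 10.35
eef_pos: [0.5263, -0.2621, 0.0371]
tool_rot: [-3.14, 0.003, 3.09]
ft_force: [-0.8, 0.5, 6.2]
width: 0.352
grasp_force: 58.8
t 10.35 pos [ 0.5263 -0.2621  0.0371] rpy [-179.9    0.2  177. ] F [-0.8  0.5  6.2] w 0.352 g 58.8 q [-0.46  0.46 -0.36  0.75  0.   -0.41]
slide [0.1  0.02 0.1 ] rot [-0.01  0.03  0.  ]
```

Gripped across the 33 mm flats, since an opening of 0.352 fits 33 mm. Lifting.

```bash

python3 -m crank '[{"slide":[0,0,-0.5],"rot":[0,0,0],"jaw":0.2},{"slide":[0,0,-1.5],"rot":[0,0,0],"jaw":0.2},{"slide":[0,0,-3],"rot":[0,0,0],"jaw":0.2},{"slide":[0,0,-4.5],"rot":[0,0,0],"jaw":0.2},{"slide":[0,0,-6],"rot":[0,0,0],"jaw":0.2},{"slide":[0,0,-7.5],"rot":[0,0,0],"jaw":0.2},{"slide":[0,0,-8.8],"rot":[0,0,0],"jaw":0.2},{"slide":[0,0,-8.8],"rot":[0,0,0],"jaw":0.2}]'
python3 go.py .5657 .0054 .30 175.7
```

```text
time: 11.15
eef_pos: [0.5278, -0.2629, 0.3068]
tool_rot: [-3.137, 0.011, 3.09]
ft_force: [1.0, -0.5, -0.3]
width: 0.347
grasp_force: 59.4
t 11.15 pos [ 0.5278 -0.2629  0.3068] rpy [-179.7    0.6  177. ] F [ 1.  -0.5 -0.3] w 0.347 g 59.4 q [-0.46  0.27  0.02  1.31  0.   -0.41]
slide [-0.8   9.    0.19] rot [-0.04  0.1   0.22]
```

```bash

python3 -m crank '[{"slide":[-0.1,1.5,0],"rot":[0,0,0.22],"jaw":0.2},{"slide":[-0.3,3,0],"rot":[0,0,0.22],"jaw":0.2},{"slide":[-0.4,4.5,0],"rot":[0,0,0.22],"jaw":0.2},{"slide":[-0.6,6,0],"rot":[0,0,0.22],"jaw":0.2},{"slide":[-0.8,7.5,0],"rot":[0,0,0.22],"jaw":0.2},{"slide":[-0.8,8.5,0],"rot":[0,0,0.22],"jaw":0.2},{"slide":[-0.8,9,0],"rot":[0,0,0.22],"jaw":0.2},{"slide":[-0.8,9,0],"rot":[0,0,0.22],"jaw":0.2}]'
python3 go.py .5657 .0054 .29 175.7
python3 - <<'E'
from workcell import bot
import cv2,numpy as np
d=bot.get_image("side"); np.savez("side4.npz",**d)
cv2.imwrite("pics/p4.png",cv2.resize(d["pixels"][150:225,225:310],None,fx=8,fy=8,interpolation=cv2.INTER_CUBIC))
E
```

```text
time: 11.95
eef_pos: [0.5629, 0.0084, 0.299]
tool_rot: [3.142, -0.0, 3.07]
ft_force: [0.2, -0.6, -0.7]
width: 0.343
grasp_force: 59.4
t 11.95 pos [0.5629 0.0084 0.299 ] rpy [180.   -0.  175.9] F [ 0.2 -0.6 -0.7] w 0.343 g 59.4 q [ 0.01  0.23 -0.05  1.29  0.    0.09]
slide [-0.1  -0.09  0.3 ] rot [ 0.   -0.    0.03]
```

View pics/p4.png

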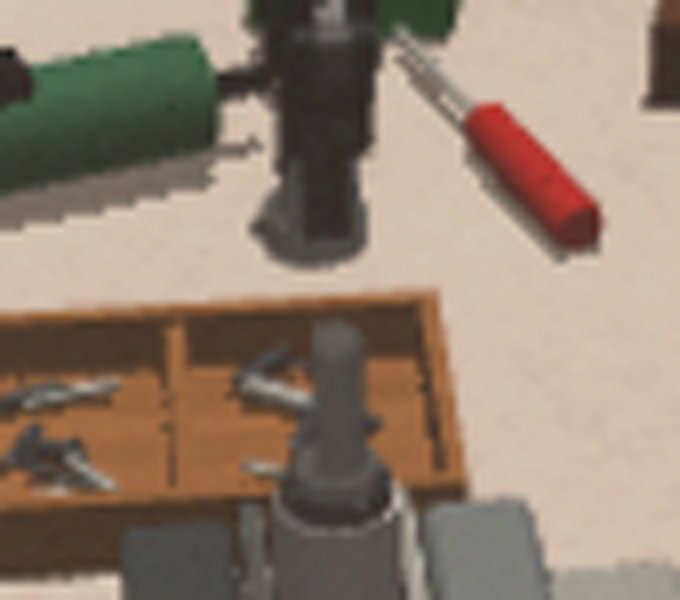

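The collar hangs level between the fingers at crop (317,225) with its screw at (257,225), pointing to the front. The shaft is below it at (338,400). I'll measure the collar's offset from the TCP against the shaft in the same picture.

```bash
python3 - <<'E'
import numpy as np
from h import *
d=dict(np.load("side4.npz")); px=d["pixels"].astype(int); P=cloud(d)
g=px.sum(2)//3; s=px.max(2)-px.min(2)
for r in(176,177,178,179,180,181): print(r,"g",g[r,254:274],"s",s[r,254:274])
for r in(195,199,203): print(r,g[r,258:278])
tcp=np.array([.5629,.0084,.299])
print("pred collar axis", proj(d,[tcp-[0,0,.029-.007]]),"edges +-17 along cam right",proj(d,tcp-[0,0,.022]+.017*np.array([[-.9825,.1857,0],[.9825,-.1857,0]])))
print("pred screw end",proj(d,tcp-[0,0,.022]+.02*np.array([-.9972,.075,0])))
print("pred shaft",proj(d,[[.5657,.0054,.225],[.5657,.0054,.205]]))
E
```

```text
176 g [190 191 186 135  94  83  73  74  68  49  48  48  44  44  54  74  97 184
 192 192] s [39 39 37 23 13 11 10 10 10 10 10  9 11 11 10  9 15 37 38 37]
177 g [190 191 152  94  81  86  83  75  66  51  48  47  46  45  50  71  95 183
 190 192] s [39 38 29 18 12 11 10  9  8 10  9  9  8 11 10 11 16 36 39 38]
178 g [190 190 107  65  69  76  86  73  69  49  47  47  46  48  51  74  95 184
 191 194] s [38 38 20 12 11 11 12  9  8 11 11 11 10 12  9  9 14 36 37 38]
179 g [192 193 142  99  72  70  71  72  75  54  53  55  53  52  59  71  94 184
 191 191] s [37 38 27 16 12 11 12 10  8 11 11 10 10  8 11 10 17 37 37 36]
180 g [191 191 192 149  86  70  73  73  76  67  73  75  75  73  75  74 105 185
 193 192] s [37 37 37 27 15 10 12 10 10  8  9  7  8  9  9 10 18 36 37 37]
181 g [190 191 192 190 124  83  74  73  75  73  73  72  73  73  75  92 156 190
 193 191] s [38 37 36 37 23 14  9 11 11 10  9 11 12 10 12 15 30 37 38 39]
195 [ 67  55  54  70  75  70  70  74  77  76  73  70  82 106 104 107 104 105
 106  68]
199 [101 112 140 157 171 137  85  74  74  75  74  71  82 102 102 101 103 103
 105 105]
203 [110 109 109 106  84  73  68  73  74  75  73  71  64  56  80 107 109 109
 109 110]
pred collar axis [[264.14002673 176.7511603 ]] edges +-17 along cam right [[257.44360801 176.82003551]
 [270.83764856 176.68227271]]
pred screw end [[256.28784634 177.29326968]]
pred shaft [[265.83479743 194.36900313]
 [265.98467357 200.75528837]]
```

```bash
python3 go.py .5675 .0054 .268 175.7
python3 -m crank '[{"slide":[-0.16,-0.09,0.5],"rot":[0,0,0],"jaw":0.2},{"slide":[-0.16,-0.09,1],"rot":[0,0,0],"jaw":0.2},{"slide":[-0.16,-0.09,1],"rot":[0,0,0],"jaw":0.2},{"slide":[-0.16,-0.09,1],"rot":[0,0,0],"jaw":0.2}]'
python3 go.py .5675 .0054 .258 175.7
```

```text
t 12.0 pos [0.5629 0.0071 0.2991] rpy [-180.    -0.   175.8] F [ 0.7 -0.5 -0.7] w 0.343 g 59.4 q [ 0.01  0.23 -0.05  1.29 -0.    0.09]
slide [-0.16 -0.04  1.04] rot [-0.01 -0.    0.02]
time: 12.4
eef_pos: [0.5673, 0.0025, 0.2693]
tool_rot: [-3.141, -0.001, 3.065]
ft_force: [-0.3, -0.7, 0.5]
width: 0.343
grasp_force: 59.4
t 12.4 pos [0.5673 0.0025 0.2693] rpy [-180.    -0.   175.6] F [-0.3 -0.7  0.5] w 0.343 g 59.4 q [ 0.    0.25 -0.09  1.23 -0.    0.08]
slide [0.   0.1  0.38] rot [-0.   -0.01 -0.01]
```

```bash

python3 -m crank '[{"slide":[0,0.08,0],"rot":[0,0,0],"jaw":0.2},{"slide":[0,0.08,0.2],"rot":[0,0,0],"jaw":0.2},{"slide":[0,0.08,0.35],"rot":[0,0,0],"jaw":0.2},{"slide":[0,0.08,0.35],"rot":[0,0,0],"jaw":0.2}]'
python3 -m crank '[{"slide":[0,0,0.1],"rot":[0,0,0],"jaw":0.2},{"slide":[0,0,0.2],"rot":[0,0,0],"jaw":0.2},{"slide":[0,0,0.2],"rot":[0,0,0],"jaw":0.2}]'
python3 go.py .5675 .0054 .215 175.7
```

```text
time: 12.8
eef_pos: [0.5674, 0.0062, 0.258]
tool_rot: [-3.141, -0.001, 3.067]
ft_force: [-0.5, -1.1, 0.1]
width: 0.342
grasp_force: 59.4
time: 13.1
eef_pos: [0.5675, 0.0062, 0.2522]
tool_rot: [-3.142, -0.001, 3.067]
ft_force: [0.0, 0.4, -0.8]
width: 0.348
grasp_force: 59.4
t 13.1 pos [0.5675 0.0062 0.2522] rpy [-180.    -0.   175.7] F [ 0.   0.4 -0.8] w 0.348 g 59.4 q [ 0.01  0.25 -0.12  1.19 -0.    0.09]
slide [-0.   -0.03  1.24] rot [-0.   -0.01  0.  ]
```

```bash

python3 -m crank '[{"slide":[0,0,0.2],"rot":[0,0,0],"jaw":0.2},{"slide":[0,0,0.4],"rot":[0,0,0],"jaw":0.2},{"slide":[0,0,0.6],"rot":[0,0,0],"jaw":0.2},{"slide":[0,0,0.6],"rot":[0,0,0],"jaw":0.2}]'
python3 -m crank '[{"slide":[0,0,0.15],"rot":[0,0,0],"jaw":0.2},{"slide":[0,0,0.35],"rot":[0,0,0],"jaw":0.2},{"slide":[0,0,0.45],"rot":[0,0,0],"jaw":0.2},{"slide":[0,0,0.45],"rot":[0,0,0],"jaw":0.2}]'
python3 go.py .5675 .0054 .215 175.7
```

```text
time: 13.5
eef_pos: [0.5671, 0.0062, 0.2334]
tool_rot: [-3.141, -0.002, 3.067]
ft_force: [0.4, 0.8, 0.0]
width: 0.345
grasp_force: 59.4
time: 13.9
eef_pos: [0.5674, 0.0062, 0.2205]
tool_rot: [-3.142, -0.001, 3.067]
ft_force: [-0.3, -0.7, -0.6]
width: 0.347
grasp_force: 59.4
t 13.9 pos [0.5674 0.0062 0.2205] rpy [-1.800e+02 -1.000e-01  1.757e+02] F [-0.3 -0.7 -0.6] w 0.347 g 59.4 q [ 0.01  0.27 -0.18  1.13  0.    0.09]
slide [-0.   -0.03  0.18] rot [-0.   -0.01  0.  ]
```

Free fit, no contact yet. I'll press down until the shoulder is felt.

```bash

python3 -m crank '[{"slide":[0,0,0.1],"rot":[0,0,0],"jaw":0.2},{"slide":[0,0,0.2],"rot":[0,0,0],"jaw":0.2},{"slide":[0,0,0.25],"rot":[0,0,0],"jaw":0.2},{"slide":[0,0,0.25],"rot":[0,0,0],"jaw":0.2}]'
python3 -m crank '[{"slide":[0,0,0.1],"rot":[0,0,0],"jaw":0.2},{"slide":[0,0,0.1],"rot":[0,0,0],"jaw":0.2}]'
```

```text
time: 14.3
eef_pos: [0.568, 0.0062, 0.2151]
tool_rot: [3.141, 0.001, 3.067]
ft_force: [-2.8, -0.4, 8.6]
width: 0.34
grasp_force: 60.7
time: 14.5
eef_pos: [0.5681, 0.0062, 0.2149]
tool_rot: [3.141, 0.004, 3.067]
ft_force: [-9.3, 0.6, 25.3]
width: 0.343
grasp_force: 63.1
```

```bash
python3 - <<'E'
from workcell import bot
import cv2,numpy as np
from h import *
d=bot.get_image("side"); P=cloud(d);X,Y,Z=[P[...,i] for i in range(3)]
m=(Z>.0555)&(Z<.064)&(abs(X-.66)<.06)&(abs(Y+.285)<.05); print("batten",rect(P[m]))
cv2.imwrite("pics/p5.png",cv2.resize(d["pixels"][160:235,225:310],None,fx=8,fy=8,interpolation=cv2.INTER_CUBIC))
o=bot.get_obs(); print(o["time"],o["eef_pos"],o["ft_force"],o["grasp_force"])
E
```

```text
batten (array([ 655.7, -286.5]), array([67.9, 14.4]), 86.5)
14.55 [0.56815944 0.00619318 0.21488189] [-9.7490761  -0.84986762 27.49549002] 63.04472076706588
```

View pics/p5.png

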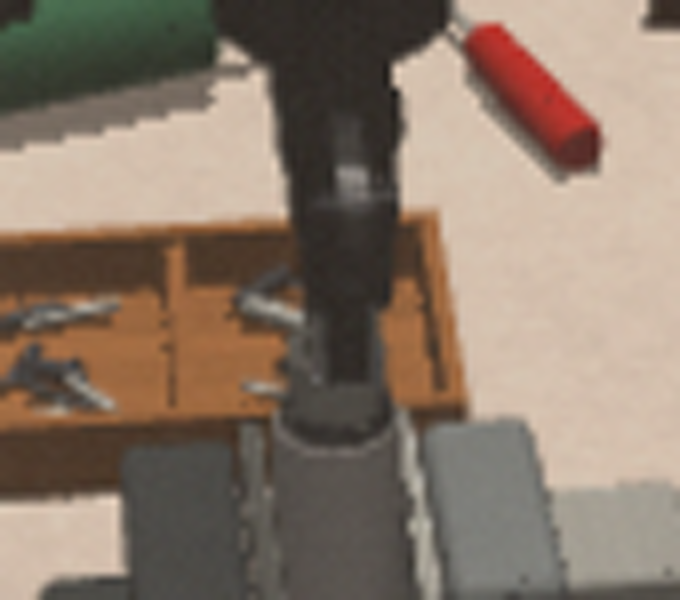

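The picture shows the fingers down on the shoulder and something ring-like at (285–385, 330–400). Its left edge blends into the tray behind, so I'll check it by differencing against the earlier view.

```bash
python3 - <<'E'
from workcell import bot
import cv2,numpy as np
from h import *
d=bot.get_image("side"); a=dict(np.load("side3.npz"))
df=np.abs(d["pixels"].astype(int)-a["pixels"]).sum(2)
print(df[196:216,254:278])
P=cloud(d)
for r in range(198,212,2): print(r,np.round(P[r,258:275,0]*1000),np.round(P[r,258:275,2]*1000))
tc=np.array([.5662,.0058,.186]); R=np.array([.9825,-.1857,0])
print("pred collar L/R mid",proj(d,[tc+[0,0,.007]-.017*R,tc+[0,0,.007]+.017*R,tc+[-.02,.0015,.007]]))
o=bot.get_obs(); print(o["eef_pos"],o["ft_force"])
E
```

```text
[[  3   4   5   1   2   2   1   7  40  48  83  88  94  90  76  74 109 184
  188 202  64   6   2   2]
 [ 10   5   0   9   1   3   1   0  82  97  95  88  98 102  82  92 121 168
  181 172  20   2   1   4]
 [  5   3   7   2   6   4   2   5  72 168 107  86 103  99  89  85 110 123
  125  87  22   2   3   2]
 [  5   3   5   2   6   4   4  10  74 201  61  59  90  92  82  71 111 120
   56   3   3   4   3   6]
 [  2   3   4   4   5   9   1   7   6 116  53  57  87  90  92  83 117 139
   65   4   6   5   3   4]
 [  3   3   7   3   2   3   1  16  65  12  13  51  86  90  84  80  92 106
   60   4   1   3   2   1]
 [  2   1   2   4   3   4  13  55  48  31   6  50  90  95  84  90  72  46
   20   8   5   3   4   5]
 [  5   1   7   7   2   4  25  78  13  27  22  44  86  96  92  86  63  16
   44  34   8  10   6  11]
 [  6   3   2   4   8  10  64  33  32  12  26  31  74 102  94  85  80  54
  108  51   1   5   9   6]
 [  1  13   2   2   0  91 142  67  16  36  14  19  75  93  83  92  86 134
  117  51   2   5   3   2]
 [  9  14   2   6   1  72 145  52  31  35  19  30  81 104  89  85  89  91
  105  46   4   
[... 1661 characters left out ...]
551. 553. 556. 557. 559. 561. 563. 566. 569. 571. 575.
 577. 630. 634.] [  5. 193. 192. 194. 197. 196. 204. 204. 209. 208. 205. 206. 208. 202.
 204.   8.   6.]
208 [579. 583. 587. 551. 553. 555. 557. 559. 562. 564. 567. 570. 573. 575.
 580. 629. 630.] [ 13.  10.   6. 187. 192. 193. 197. 198. 197. 199. 196. 195. 194. 196.
 186.   3.  12.]
210 [574. 577. 549. 552. 554. 556. 558. 560. 563. 565. 568. 571. 574. 577.
 581. 583. 623.] [ 32.  31. 176. 176. 180. 182. 186. 188. 187. 189. 187. 184. 183. 180.
 174. 176.  29.]
pred collar L/R mid [[259.76738842 204.49275832]
 [272.70157961 204.36453042]
 [258.63337932 204.98834264]]
[0.56810546 0.00617275 0.21486095] [-9.48491354 -0.49502844 25.55279328]
```

Depth shows the screw end at x=0.546, z=0.193, which is 20 mm in front of the axis and 7 mm above the shoulder, so the collar is seated. The press is 26 N, the grip 63 N and the lid about 117 mm open. Handing in.

```bash
python3 -c "
from workcell import bot
print(bot.hand_in())"
```

```text
the job is handed in; nothing more can be done
None
```

I handed the job in at about 14.6 s without a verdict shown: the lid is about 117 mm open, and the collar is on the shoulder, gripped (63 N) and pressed down (26 N); its screw measured to the front, but the flat's facing is inferred from the grip angle, not seen.

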